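Pack the clamping and taper kit into the bench caddy

TASK

Pack the kit into the green caddy, everything standing upright as it stands on the bench: the taper plug in the large round pocket with the taper sleeve dropped over it and seated fully home on the plug's flange, the hexagonal coupling nut in the small round pocket, and the stepped block in the rectangular pocket, each down on its pocket's floor. Leave the straight tube, the round collar and the plain block standing where they are.

Things in the scene. Friction and masses are not known exactly. Their poses are not given: they have to be found in the camera images.
- pocket_large: Fixed wooden insert 92 x 92 x 22 mm with the larger round pocket (79 mm across, centred). Three inserts stand in a row, 94 mm apart, in any order, in a fixed low green tray (300 x 108 mm, rim 30 mm above the bench). Origin: centre of its underside, 6 mm above the bench; pocket floor 8 mm and top face 22 mm above the origin. x runs along the row, z up.
- pocket_small: Fixed wooden insert in the same tray, same outside size and origin as the large one (pocket floor 8 mm above the origin), with the smaller round pocket (60 mm across, centred). x along the row.
- pocket_slot: Fixed wooden insert in the same tray, same outside size and origin as the large one (pocket floor 8 mm above the origin), with a rectangular pocket, 79 mm long along x (along the row of inserts) and 49 mm wide along y.
- plug: Loose steel taper plug, upright, 80 mm tall: round flange 60 mm across and 8 mm thick at the foot, cone from 49 mm down to 28 mm across at 46 mm height, then a straight stub 28 mm across up to the top, by which it is gripped. About 0.45 kg. Origin: centre of its underside, z up.
- sleeve: Loose steel taper sleeve, open right through, 50 mm tall: skirt 62 mm across for the lowest 5 mm, narrowing to 49 mm at 26 mm height, straight neck 49 mm up to the top (grip it there); bore 54 mm at the bottom, 41 mm in the neck. Drops over the plug with 2 mm play until its skirt rests on the flange, 8 mm above the plug's origin. 0.2 kg. Origin: centre of its lower rim, z up.
- nut: Loose steel hexagonal coupling nut standing upright: 38 mm across flats, 44 mm across corners, 46 mm tall, with a dark round bore (16 mm) on top. About 0.3 kg. Origin: centre of its underside, z up; the x axis is parallel to one pair of flats, so those two flats face along y (and others every 60 degrees).
- step_block: Loose dark steel clamping block with a staircase top: 60 mm long (x), 30 mm wide (y); four steps each 15 mm long, 50, 41, 32 and 23 mm high, tallest at the -x end. About 0.42 kg. Origin: centre of its 60 x 30 mm underside, z up. Grip it across y on the two tallest steps, about 10 mm from the origin towards -x.
- straight_sleeve: Look-alike that does not belong: loose straight steel tube with no skirt, 46 mm outside, 34 mm bore, 50 mm tall, upright. Origin: centre of its underside.
- collar: Look-alike that does not belong: loose round steel collar, 32 mm across, 46 mm tall, dark 20 mm bore on top, no flats. Origin: centre of its underside.
- plain_block: Look-alike that does not belong: loose plain dark steel block without steps, 60 mm (x) by 30 mm (y), 50 mm tall. Origin: centre of its underside.

How it is judged:
At the end, for the whole second after the job is handed in: Plug, nut (14 mm) and step block (18 mm) near their pocket centres, on the floor; sleeve within 6 mm of the plug axis, 5 to 11 mm above its origin; all tilted under 0.1 rad and at rest; tube, collar and plain block upright, moved under 25 mm (horizontal distance between plug and pocket_large below 0.014 m and z of plug in the frame of pocket_large between 0.004 and 0.011 m and angle between each of plug, nut, step_block, sleeve, straight_sleeve, collar, plain_block's own z axis and vertical below 0.1 rad and horizontal distance between nut and pocket_small below 0.014 m and z of nut in the frame of pocket_small between 0.004 and 0.011 m and horizontal distance between step_block and pocket_slot below 0.018 m and z of step_block in the frame of pocket_slot between 0.004 and 0.011 m and horizontal distance between sleeve and plug below 0.006 m and z of sleeve in the frame of plug between 0.005 and 0.011 m and linear speed of each of plug, nut, sleeve, step_block below 0.02 m/s and distance of each of straight_sleeve, collar, plain_block from where it was at the start of the episode below 0.025 m); the robot touches nothing.
It also fails if it takes over 102 s, if anything falls off the work surface, if the arm or the gripper's body presses on something with over 40 N, if the wrist force passes 120 N, or if a joint passes its speed limit or range.

ROBOT

A 6-joint arm with a two-finger parallel gripper is mounted at the origin on the work surface. World frame = base frame: x ahead of the robot, y to its left, z up, the work surface at z = 0. Lengths are in m, angles in rad, forces in N, time in s.
With the tool pointing down it reaches from about 0.275 to 0.75 m from the base axis. Payload 10.2 kg.
Tool frame: the origin (TCP) lies at the very end of the fingers, on their centre line; the grasp point (between the pads) lies 19 mm behind it; z points along the fingers, y is the line along which they close (so a half turn about z gives the same grasp; the last joint's range is limited). The gripper opens to 85 mm and grips with 20 to 120 N. Pads are 22 mm wide; open, the fingers measure 114 mm over their backs; the gripper's body (76 mm by 85 mm) begins 54 mm behind the grasp point. The pads swing forward as they close: fully open they stand 13 mm farther back than shut.
Start: joints at [-1.515, 0.313, 1.498, -0, 1.331, -0.223], TCP at [0.144, -0.505, 0.231] pointing down, gripper open.
Joint ranges: [-2.94, 2.94], [-0.97, 2.17], [0.19, 2.56], [-1.23, 4.37], [0.02, 3.11], [-2.88, 2.88]. Speed limits (rad/s): [2.39, 2.39, 3.01, 3.14, 3.14, 3.14].

INTERFACE

Orientations are given as a unit quaternion [w, x, y, z].
In Python, from cell import env gives the robot as it stands.
- The arm moves only by the shell command python3 inch.py 'ROWS' [FORCE]. ROWS is a JSON list of rows, 1 to 10 of them, each of 5 numbers: dx, dy, dz in m, then a turn about the tool's z in rad, then the opening from 0.0 (shut) to 1.0 (fully open); each row is the pose to reach, as a shift and turn from the pose commanded when the command began, along the tool's axes at that moment; what a row does not reach only later rows make up. A row lasts 1/10 s, in which the tool goes at most 0.05 m and 0.15 rad, less where a joint would pass 70% of its speed; a pose out of reach is approached as far as the arm can. The fingers move at their own pace and stop on an object; FORCE is the grip in N (left out, the last holds). Time passes only in rows, so rows that do not move let the fingers close. It prints the time, the measured TCP pose, the force, the opening and the grip force at its end.
- env.state(): the state, without advancing time (a new reading comes with each control period).
- env.get_image(name): name is "scene" or "top"; returns a dict with "image" (400x640x3 uint8, red, green, blue), "range_z" (400x640 float32, m along the optical axis (not along the pixel's ray), 0 where there is no reading), "intrinsics" (3x3 intrinsics, pixels), "world_from_camera" (4x4, takes a point from camera to world coordinates). Camera axes: x right, y up, looking along -z (the intrinsics and any distortion apply to the point x, -y, -z); pixel columns grow to the right and rows downward; lengths in m; the calibration is good to about 2 mm. A picture is of the moment at which its call begins.
- env.hand_in(): hands the job in; it is judged then, once.
The state is a dict: "t": time; "joint_positions": joint angles; "qvel": joint speeds; "tau": joint torques, N m; "tcp_pos": TCP position; "ee_rot": TCP orientation; "contact_force": force on the tool from outside, world axes, zero at the start; "torque": the same for the moment, N m; "grip_width": opening from 0.0 (shut) to 1.0 (fully open); "grasp_force": force on a finger pad.
Only numpy, scipy, OpenCV 4.12 (cv2) and the standard library are available. Lean on these libraries where they do the work, as an engineer would, in place of code of your own. Each camera call takes 0.05 s, during which the arm holds its last target. There are 200 camera calls.

## Working session

There is one attempt and no reset: what is moved stays moved. The work goes in short steps, Python scripts to look and compute and a shell command to move; the robot and the scene stay as the last step left them, time stands still between calls to the robot, and variables do not carry over. Pictures are saved under pics/ and viewed, at most 14 in all, crops included, and the job is handed in when it is done.

```bash
ls; mkdir -p pics; python3 - <<'E'
from cell import env
import cv2,numpy as np
for n in("top","scene"):
    d=env.get_image(n); np.savez(f"pics/{n}0.npz",**d); cv2.imwrite(f"pics/{n}0.png",d["image"][:,:,::-1])
    print(n,d["intrinsics"],d["world_from_camera"].round(3),d["range_z"].min(),d["range_z"].max())
s=env.state();print({k:np.round(v,3) for k,v in s.items()})
E
```

```text
cell.py
inch.py
pics
top [[473.11571388   0.         321.10496684]
 [  0.         473.11571388 201.03324821]
 [  0.           0.           1.        ]] [[-0.016  0.982 -0.189  0.329]
 [-1.    -0.019 -0.013  0.022]
 [-0.016  0.188  0.982  1.209]
 [ 0.     0.     0.     1.   ]] 0.0 2.214008
scene [[474.89801348   0.         322.91726402]
 [  0.         474.89801348 207.51937043]
 [  0.           0.           1.        ]] [[-0.54  -0.649  0.537  1.103]
 [ 0.842 -0.429  0.328  0.372]
 [ 0.017  0.629  0.777  0.868]
 [ 0.     0.     0.     1.   ]] 0.0 2.8522825
{'t': np.float64(0.1), 'joint_positions': array([-1.515,  0.313,  1.498,  0.   ,  1.331, -0.223]), 'qvel': array([ 0.   , -0.001, -0.002, -0.001,  0.   ,  0.   ]), 'tau': array([ 4.0000e-03, -4.1289e+01, -2.6014e+01, -0.0000e+00,  3.0000e-03,
       -0.0000e+00]), 'tcp_pos': array([ 0.144, -0.504,  0.231]), 'ee_rot': array([-0.001,  0.99 ,  0.139,  0.   ]), 'contact_force': array([ 0.487, -0.903,  0.146]), 'torque': array([ 0.013, -0.007,  0.014]), 'grasp_force': np.float64(0.0), 'grip_width': np.float64(1.004)}
```
View pics/top0.png

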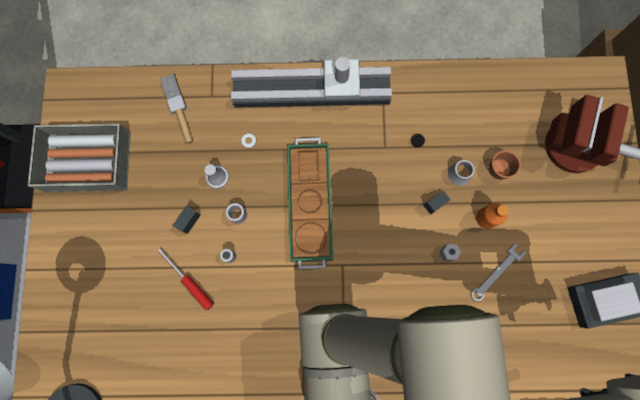

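View pics/scene0.png

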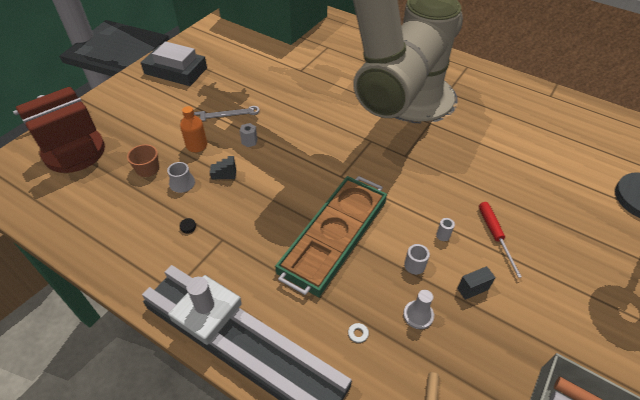

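The top view shows the plug at (216,175), the tube or sleeve at (235,212), the collar at (227,255) and the plain block at (187,219). The caddy is at (310,200) with its slot at the far end, small pocket in the middle and large pocket near the base. The other ring is at (461,171), the step block at (436,202) and the nut at (451,253). The scene view agrees. I'll measure with depth next.

```bash
cat > h.py <<'E'
import numpy as np,cv2
def cloud(d):
    z=d["range_z"]; K=d["intrinsics"]; v,u=np.mgrid[:z.shape[0],:z.shape[1]]
    P=np.stack([(u-K[0,2])/K[0,0]*z,-(v-K[1,2])/K[1,1]*z,-z,np.ones_like(z)],-1)
    W=(P@d["world_from_camera"].T)[...,:3]; W[z==0]=np.nan; return W
E
python3 - <<'E'
from h import *
t=np.load("pics/top0.npz");s=np.load("pics/scene0.npz");T=cloud(t);S=cloud(s)
pts={"plug":(216,178),"ringL":(235,212),"collar":(227,256),"plain":(187,219),"ringR":(461,171),"step":(436,202),"nut":(451,253)}
SP=S.reshape(-1,3)
for n,(u,v) in pts.items():
    w=T[v-22:v+23,u-22:u+23].reshape(-1,3); w=w[w[:,2]>.012]
    c=np.nanmedian(w,0)
    w=w[np.hypot(*(w-c)[:,:2].T)<.05]
    q=SP[np.hypot(*(SP-c)[:,:2].T)<.055]; q=q[q[:,2]>.012]
    for nm,a in(("T",w),("S",q)):
        h=np.percentile(a[:,2],97); 
        for lo,hi in((h-.006,h+.01),):
            b=a[(a[:,2]>lo)&(a[:,2]<hi),:2].astype(np.float32)
            print(n,nm,"h",h.round(4),"n",len(b),"circ",np.round(cv2.minEnclosingCircle(b),4) if 0 else [np.round(x,4) for x in cv2.minEnclosingCircle(b)],"rect",[np.round(x,4) for x in cv2.minAreaRect(b)],"bb",b.min(0),b.max(0))
# floor check and pockets
print("floor z",np.nanmedian(T[330:335,260:280,2]),T[230,360,2],S[250,450,2],S[300,250,2])
print("pocket z",T[160:170:3,303:315:4,2],T[238,310],T[202,310],T[165,308])
a=cv2.resize(t["image"][130:275,160:260],None,fx=4,fy=4,interpolation=2);b=cv2.resize(t["image"][130:275,400:500],None,fx=4,fy=4,interpolation=2)
cv2.imwrite("pics/crop1.png",np.hstack([a,b])[:,:,::-1])
E
```

```text
plug T h 0.082 n 90 circ [array([0.6296, 0.3102]), np.float64(0.014)] rect [array([0.6295, 0.3104]), array([0.0261, 0.0254]), np.float64(58.0302)] bb [0.6164279  0.29645628] [0.6423136 0.3234303]
plug S h 0.0813 n 168 circ [array([0.6328, 0.3119]), np.float64(0.0146)] rect [array([0.6335, 0.3117]), array([0.0276, 0.0269]), np.float64(35.7754)] bb [0.6189988 0.2980909] [0.64711285 0.3251018 ]
ringL T h 0.0535 n 87 circ [array([0.5272, 0.2532]), np.float64(0.0227)] rect [array([0.5278, 0.2532]), array([0.044 , 0.0435]), np.float64(70.7361)] bb [0.5048113  0.23061022] [0.54834527 0.27507988]
ringL S h 0.0513 n 175 circ [array([0.5315, 0.254 ]), np.float64(0.0236)] rect [array([0.5319, 0.2544]), array([0.0449, 0.0436]), np.float64(26.2795)] bb [0.50849146 0.23282097] [0.5547868  0.27662575]
collar T h 0.0498 n 109 circ [array([0.4211, 0.2721]), np.float64(0.0154)] rect [array([0.4211, 0.2724]), array([0.029 , 0.0295]), np.float64(78.9607)] bb [0.4069384  0.25701815] [0.43633932 0.28640968]
collar S h 0.0482 n 142 circ [array([0.4237, 0.2738]), np.float64(0.0167)] rect [array([0.4247, 0.2
[... 1404 characters left out ...]
08)] rect [array([ 0.4208, -0.2792]), array([0.0413, 0.0367]), np.float64(88.9603)] bb [ 0.40231097 -0.29990008] [ 0.4391008  -0.25855753]
nut S h 0.048 n 148 circ [array([ 0.4243, -0.2793]), np.float64(0.0227)] rect [array([ 0.4242, -0.2787]), array([0.044 , 0.0375]), np.float64(23.4978)] bb [ 0.40349403 -0.30078346] [ 0.4439229 -0.2583089]
floor z -0.0001374963889009262 -0.0006573884977016942 0.0011280591252681438 -0.002650480587568005
pocket z [[0.01591296 0.00896888 0.0097814 ]
 [0.00994631 0.01199143 0.01062305]
 [0.01375203 0.01299014 0.00913571]
 [0.0102996  0.01330938 0.01201038]] [0.46344538 0.06787043 0.01541799] [0.55668439 0.06686355 0.01320433] [0.65639892 0.07111167 0.00894809]
```

View pics/crop1.png

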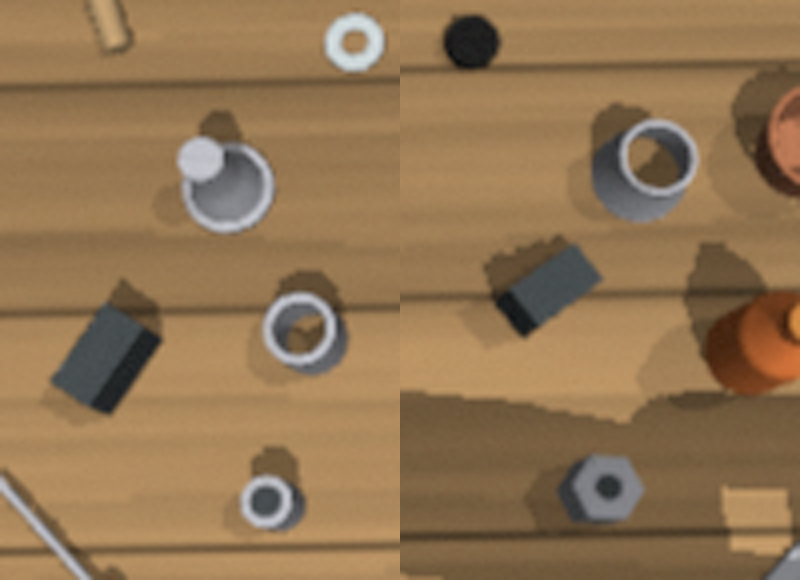

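The crop shows the ring at right (655,160) flaring to a skirt, so it is the sleeve. The ring at left (300,330) is the straight tube. The nut's corners point roughly along ±y. Next I'll get the step block's direction, the nut's angle and the caddy pose.

```bash
python3 - <<'E'
from h import *
for nm in("top","scene"):
    d=np.load(f"pics/{nm}0.npz");W=cloud(d);im=d["image"];P=W.reshape(-1,3)
    print("==",nm)
    q=P[(np.hypot(P[:,0]-.53,P[:,1]+.25)<.06)&(P[:,2]>.012)]
    for h in(.05,.041,.032,.023):
        b=q[abs(q[:,2]-h-.001)<.0035]; print("step",h,len(b),np.median(b,0).round(4), [np.round(x,4) for x in cv2.minAreaRect(b[:,:2].astype(np.float32))] if len(b)>4 else 0)
    # nut hex angle
    q=P[(np.hypot(P[:,0]-.421,P[:,1]+.279)<.035)&(P[:,2]>.0425)&(P[:,2]<.052)][:,:2]; c=(q.min(0)+q.max(0))/2
    best=[]
    for a in np.radians(np.arange(0,60,1)):
        n=np.array([[np.cos(a+k*np.pi/3),np.sin(a+k*np.pi/3)] for k in range(3)]); p=q@n.T
        e=np.percentile(p,99,0)-np.percentile(p,1,0); best.append((e.sum(),np.degrees(a)))
    print("nut flat normals",sorted(best)[:5])
    # tray
    hsv=cv2.cvtColor(im,cv2.COLOR_RGB2HSV); m=(hsv[...,0]>50)&(hsv[...,0]<95)&(hsv[...,1]>90)
    R=(W[...,0]>.35)&(W[...,0]<.75)&(abs(W[...,1]-.07)<.1)&(W[...,2]>.022)&(W[...,2]<.045)
    b=W[m&R]; print("tray rim",len(b),np.median(b[:,2]).round(4),[np.round(x,4) for x in cv2.minAreaRect(b[:,:2].astype(np.float32))])
    # top faces vs pocket floors
    R2=(W[...,0]>.38)&(W[...,0]<.75)&(abs(W[...,1]-.07)<.09)&~m
    f=W[R2&(W[...,2]>.009)&(W[...,2]<.0185)]
    for x0 in(.463,.557,.651):
        g=f[abs(f[:,0]-x0)<.044][:,:2]; g=g[abs(g[:,1]-.068)<.045]
        print("floor",x0,len(g),g.min(0).round(4),g.max(0).round(4),((g.min(0)+g.max(0))/2).round(4))
E
```

```text
== top
step 0.05 53 [ 0.5383 -0.2397  0.0503] [array([ 0.5356, -0.2402]), array([0.0286, 0.0147]), np.float64(32.568)]
step 0.041 60 [ 0.5413 -0.2522  0.0413] [array([ 0.5396, -0.2468]), array([0.0288, 0.0301]), np.float64(35.6914)]
step 0.032 47 [ 0.5491 -0.2625  0.0322] [array([ 0.5447, -0.2522]), array([0.0291, 0.046 ]), np.float64(32.2947)]
step 0.023 53 [ 0.5588 -0.276   0.0235] [array([ 0.5476, -0.2599]), array([0.0293, 0.06  ]), np.float64(38.0113)]
nut flat normals [(np.float64(0.11084973733949621), np.float64(59.00000000000001)), (np.float64(0.1108904514626892), np.float64(58.00000000000001)), (np.float64(0.11091137755729634), np.float64(0.0)), (np.float64(0.11097049307924259), np.float64(1.0)), (np.float64(0.11102768391152715), np.float64(45.0))]
tray rim 411 0.0294 [array([0.5568, 0.0686]), array([0.2989, 0.1045]), np.float64(0.9853)]
floor 0.463 732 [0.4253 0.0272] [0.502  0.1037] [0.4637 0.0654]
floor 0.557 405 [0.5275 0.0384] [0.5873 0.0976] [0.5574 0.068 ]
floor 0.651 522 [0.6142 0.0446] [0.6914 0.0945] [0.6528 0.0695]
== scene
step 0.05 56 [ 0.5395 -0.2402  0.0494] [a
[... 276 characters left out ...]
, np.float64(33.8299)]
step 0.023 86 [ 0.5624 -0.2646  0.0236] [array([ 0.5549, -0.2576]), array([0.0313, 0.0629]), np.float64(26.6522)]
nut flat normals [(np.float64(0.11585802808085553), np.float64(53.0)), (np.float64(0.11587467608622098), np.float64(54.0)), (np.float64(0.11596242533198825), np.float64(52.0)), (np.float64(0.1159764101016049), np.float64(55.0)), (np.float64(0.11610703108835321), np.float64(51.0))]
tray rim 569 0.029 [array([0.5588, 0.069 ]), array([0.3018, 0.1073]), np.float64(1.1128)]
floor 0.463 630 [0.4219 0.0246] [0.4954 0.1016] [0.4586 0.0631]
floor 0.557 421 [0.5256 0.0363] [0.5807 0.0931] [0.5532 0.0647]
floor 0.651 687 [0.6108 0.043 ] [0.6875 0.0909] [0.6492 0.0669]
```

The tray centre is about (0.558, 0.069) with yaw 1°, which puts large at (0.464, 0.067), small at (0.558, 0.069) and slot at (0.652, 0.0705). I'll write a helper for tool-frame shifts and check the clearances.

```bash
cat > go.py <<'E'
import sys,numpy as np
from cell import env
from scipy.spatial.transform import Rotation as R
s=env.state(); r=R.from_quat(s["ee_rot"],scalar_first=True); m=r.as_matrix()
yaw=np.arctan2(m[1,0],m[0,0]); print("tcp",s["tcp_pos"].round(4),"yaw",np.degrees(yaw).round(1),"j",s["joint_positions"].round(2),"F",s["contact_force"].round(1))
a=sys.argv[1:]
for i in range(0,len(a),4):
    x,y,z,w=map(float,a[i:i+4]); d=m.T@(np.array([x,y,z])-s["tcp_pos"]); t=-((np.radians(w)-yaw+np.pi)%(2*np.pi)-np.pi)
    print("shift",d.round(4),"turn",t.round(3),"rows",max(np.linalg.norm(d)/.05,abs(t)/.15).round(1))
E
python3 - <<'E'
from h import *
W=cloud(np.load("pics/top0.npz"))
for n,(u,v,r) in {"pot":(504,165,14),"bottle":(492,214,18)}.items():
    w=W[v-r:v+r,u-r:u+r].reshape(-1,3);w=w[w[:,2]>.015];print(n,w.min(0),w.max(0))
E
python3 go.py .4223 -.279 .13 27 .4223 -.279 .022 27
```

```text
pot [ 0.60190556 -0.46163472  0.01504116] [ 0.67264188 -0.39486849  0.05279139]
bottle [ 0.47978377 -0.41082731  0.01509951] [ 0.53444517 -0.35647793  0.12405662]
tcp [ 0.1444 -0.5045  0.2308] yaw 16.0 j [-1.52  0.31  1.5   0.    1.33 -0.22] F [ 0.5 -0.9  0.1]
shift [ 0.3292 -0.1402  0.101 ] turn -0.192 rows 7.4
shift [ 0.3291 -0.1401  0.209 ] turn -0.192 rows 8.3
```

```bash
python3 inch.py '[[0.329,-0.14,0.1,-0.19,1],[0.329,-0.14,0.1,-0.19,1],[0.329,-0.14,0.1,-0.19,1],[0.329,-0.14,0.1,-0.19,1],[0.329,-0.14,0.1,-0.19,1],[0.329,-0.14,0.1,-0.19,1],[0.329,-0.14,0.1,-0.19,1],[0.329,-0.14,0.1,-0.19,1],[0.329,-0.14,0.1,-0.19,1],[0.329,-0.14,0.1,-0.19,1]]' 40; python3 go.py .4223 -.279 .022 27
```

```text
t: 1.1
tcp_pos: [0.422, -0.2797, 0.1312]
ee_rot: [-0.0, 0.973, 0.233, -0.0]
contact_force: [0.2, 0.4, 0.7]
grip_width: 1.0
grasp_force: 0.0
tcp [ 0.422  -0.2797  0.1312] yaw 26.9 j [-0.82  0.38  1.69 -0.    1.08  0.28] F [0.2 0.4 0.7]
shift [ 0.0006 -0.0004  0.1092] turn -0.002 rows 2.2
```

```bash
python3 inch.py '[[0,0,0.04,0,1],[0,0,0.08,0,1],[0,0,0.1,0,1],[0,0,0.109,0,1],[0,0,0.109,0,1],[0,0,0.109,0,0],[0,0,0.109,0,0],[0,0,0.109,0,0],[0,0,0.109,0,0],[0,0,0.109,0,0]]' 50; python3 inch.py '[[0,0,0,0,0],[0,0,0,0,0],[0,0,0,0,0]]'; python3 go.py .558 .069 .15 1 .558 .069 .036 1
```

```text
t: 2.1
tcp_pos: [0.4226, -0.2799, 0.0234]
ee_rot: [0.001, 0.973, 0.232, 0.0]
contact_force: [-0.9, 1.0, 7.1]
grip_width: 0.437
grasp_force: 50.7
t: 2.4
tcp_pos: [0.4226, -0.2799, 0.0234]
ee_rot: [0.001, 0.973, 0.232, 0.0]
contact_force: [-1.2, 0.7, 7.9]
grip_width: 0.435
grasp_force: 50.7
tcp [ 0.4226 -0.2799  0.0234] yaw 26.9 j [-0.82  0.54  1.77 -0.    0.82  0.29] F [-1.2  0.7  7.9]
shift [ 0.2785 -0.2499 -0.1269] turn 0.452 rows 7.9
shift [ 0.2785 -0.25   -0.0129] turn 0.452 rows 7.5
```

```bash
python3 inch.py '[[0,0,-0.03,0,0],[0,0,-0.08,0,0],[0.02,-0.02,-0.12,0.05,0],[0.278,-0.25,-0.127,0.45,0],[0.278,-0.25,-0.127,0.45,0],[0.278,-0.25,-0.127,0.45,0],[0.278,-0.25,-0.127,0.45,0],[0.278,-0.25,-0.127,0.45,0],[0.278,-0.25,-0.127,0.45,0],[0.278,-0.25,-0.127,0.45,0]]'; python3 inch.py '[[0.278,-0.25,-0.127,0.45,0]]' >/dev/null; python3 go.py .558 .069 .038 1
```

```text
t: 3.4
tcp_pos: [0.5534, 0.0609, 0.1492]
ee_rot: [0.0, 1.0, 0.01, -0.0]
contact_force: [1.4, 0.0, -3.0]
grip_width: 0.435
grasp_force: 51.6
tcp [0.5861 0.0944 0.1637] yaw -7.5 j [-0.04  0.52  1.37  0.    1.25  1.66] F [ 1.7 -1.7 -2.5]
shift [-0.0239  0.0288  0.1259] turn -0.149 rows 2.6
```

That second command shifted relative to the new start, which was my slip. It's harmless, so I'll correct from here.

```bash
python3 inch.py '[[0,0,0,0,0],[-0.024,0.029,0.05,-0.149,0],[-0.024,0.029,0.05,-0.149,0],[-0.024,0.029,0.05,-0.149,0],[-0.024,0.029,0.05,-0.149,0]]'; python3 go.py .558 .069 .038 1
```

```text
t: 4.0
tcp_pos: [0.5611, 0.0653, 0.1163]
ee_rot: [0.0, 1.0, 0.008, 0.001]
contact_force: [0.4, 0.5, -2.3]
grip_width: 0.44
grasp_force: 51.8
tcp [0.5611 0.0653 0.1163] yaw 0.9 j [-0.09  0.51  1.52  0.    1.1   1.46] F [ 0.4  0.5 -2.3]
shift [-0.0032 -0.0038  0.0783] turn -0.001 rows 1.6
```

```bash
python3 inch.py '[[-0.003,-0.004,0.03,0,0],[-0.003,-0.004,0.055,0,0],[-0.003,-0.004,0.07,0,0],[-0.003,-0.004,0.078,0,0],[-0.003,-0.004,0.078,0,0],[-0.003,-0.004,0.078,0,0]]'; python3 inch.py '[[0,0,0,0,0.8],[0,0,0,0,0.8],[0,0,0,0,0.8],[0,0,-0.03,0,1],[0,0,-0.08,0,1],[0,0,-0.12,0,1],[0,0,-0.12,0,1]]'; python3 go.py .5445 -.2506 .16 -56.5
```

```text
t: 4.6
tcp_pos: [0.5583, 0.0694, 0.0383]
ee_rot: [0.0, 1.0, 0.009, 0.001]
contact_force: [0.0, -0.5, -1.6]
grip_width: 0.436
grasp_force: 51.1
t: 5.3
tcp_pos: [0.5597, 0.0693, 0.1631]
ee_rot: [0.0, 1.0, 0.009, 0.005]
contact_force: [-0.4, 0.2, -0.6]
grip_width: 0.999
grasp_force: 0.0
tcp [0.5597 0.0693 0.1631] yaw 1.0 j [-0.08  0.45  1.48  0.    1.2   1.47] F [-0.4  0.2 -0.6]
shift [-0.0209  0.3195  0.0032] turn 1.004 rows 6.7
```

```bash
python3 inch.py '[[-0.015,0.32,0.02,1.0,1],[-0.015,0.32,0.02,1.0,1],[-0.015,0.32,0.02,1.0,1],[-0.015,0.32,0.02,1.0,1],[-0.015,0.32,0.02,1.0,1],[-0.015,0.32,0.02,1.0,1],[-0.015,0.32,0.02,1.0,1],[-0.015,0.32,0.02,1.0,1],[-0.015,0.32,0.02,1.0,1],[-0.015,0.32,0.02,1.0,1]]'; python3 go.py .5445 -.2506 .022 -56.5
python3 - <<'E'
from cell import env
from h import *
d=env.get_image("top");np.savez("pics/top1.npz",**d);cv2.imwrite("pics/top1.png",cv2.resize(d["image"][120:290,250:500],None,fx=3,fy=3)[:,:,::-1])
W=cloud(d);P=W.reshape(-1,3);q=P[(np.hypot(P[:,0]-.557,P[:,1]-.068)<.035)&(P[:,2]>.05)];print(q.mean(0),q.min(0),q.max(0))
E
```

```text
t: 6.3
tcp_pos: [0.5481, -0.2496, 0.1371]
ee_rot: [-0.0, 0.882, -0.47, -0.0]
contact_force: [0.5, -0.6, -0.0]
grip_width: 0.997
grasp_force: 0.0
tcp [ 0.5481 -0.2496  0.1371] yaw -56.1 j [-0.62  0.56  1.38  0.    1.2   1.93] F [ 0.5 -0.6 -0. ]
shift [-0.0011  0.0036  0.1151] turn 0.007 rows 2.3
[0.55517309 0.06889972 0.05893551] [0.53411323 0.05011857 0.05041195] [0.57639427 0.08754585 0.06664767]
```

View pics/top1.png

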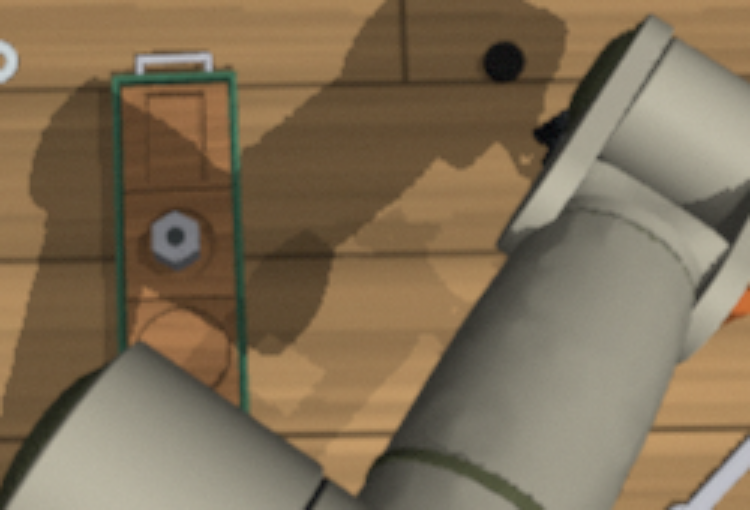

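The nut stands upright in the small pocket at (177,238), with its top at z≈0.06 as expected. Next is the step block.

```bash
python3 inch.py '[[-0.001,0.003,0.03,0.007,1],[-0.001,0.003,0.07,0.007,1],[-0.001,0.003,0.1,0.007,1],[-0.001,0.003,0.115,0.007,1],[-0.001,0.003,0.115,0.007,1],[-0.001,0.003,0.115,0.007,0],[-0.001,0.003,0.115,0.007,0],[-0.001,0.003,0.115,0.007,0],[-0.001,0.003,0.115,0.007,0],[-0.001,0.003,0.115,0.007,0]]' 60; python3 inch.py '[[0,0,0,0,0],[0,0,0,0,0],[0,0,0,0,0]]'; python3 go.py .642 .0703 .15 1
```

```text
t: 7.35
tcp_pos: [0.5454, -0.252, 0.0233]
ee_rot: [0.0, 0.88, -0.475, 0.001]
contact_force: [-0.7, 0.8, 6.6]
grip_width: 0.337
grasp_force: 59.5
t: 7.65
tcp_pos: [0.5454, -0.252, 0.0234]
ee_rot: [0.0, 0.88, -0.475, 0.001]
contact_force: [0.2, 1.8, 7.8]
grip_width: 0.337
grasp_force: 59.5
tcp [ 0.5454 -0.252   0.0234] yaw -56.7 j [-0.63  0.7   1.47  0.    0.97  1.93] F [0.2 1.8 7.8]
shift [-0.216  -0.2578 -0.1268] turn -1.007 rows 7.2
```

```bash
python3 inch.py '[[0,0,-0.03,0,0],[0,0,-0.08,0,0],[-0.03,-0.03,-0.12,-0.1,0],[-0.216,-0.258,-0.127,-1.007,0],[-0.216,-0.258,-0.127,-1.007,0],[-0.216,-0.258,-0.127,-1.007,0],[-0.216,-0.258,-0.127,-1.007,0],[-0.216,-0.258,-0.127,-1.007,0],[-0.216,-0.258,-0.127,-1.007,0],[-0.216,-0.258,-0.127,-1.007,0]]'; python3 inch.py '[[0,0,0,0,0],[0,0,0,0,0]]'; python3 go.py .642 .0703 .0385 1
```

```text
t: 8.65
tcp_pos: [0.642, 0.0765, 0.1486]
ee_rot: [-0.001, 1.0, 0.014, -0.0]
contact_force: [0.5, -0.4, -3.2]
grip_width: 0.338
grasp_force: 60.5
t: 8.85
tcp_pos: [0.6414, 0.0697, 0.1486]
ee_rot: [0.0, 1.0, 0.008, -0.001]
contact_force: [-0.5, 0.0, -4.6]
grip_width: 0.339
grasp_force: 60.5
tcp [0.6414 0.0697 0.1486] yaw 0.9 j [-0.07  0.65  1.21 -0.    1.29  1.48] F [-0.5  0.  -4.6]
shift [ 0.0008 -0.0006  0.1101] turn -0.001 rows 2.2
```

```bash
python3 inch.py '[[0.001,0,0.04,0,0],[0.001,0,0.075,0,0],[0.001,0,0.095,0,0],[0.001,0,0.105,0,0],[0.001,0,0.11,0,0],[0.001,0,0.11,0,0]]'; python3 inch.py '[[0,0,0,0,0.8],[0,0,0,0,0.8],[0,0,0,0,0.8],[0,0,-0.03,0,1],[0,0,-0.08,0,1],[0,0,-0.12,0,1],[0,0,-0.12,0,1]]'; python3 go.py .6312 .311 .16 1 .6312 .311 .05 1
```

```text
t: 9.45
tcp_pos: [0.643, 0.07, 0.0396]
ee_rot: [0.0, 1.0, 0.008, 0.0]
contact_force: [0.0, -0.8, -4.3]
grip_width: 0.34
grasp_force: 60.4
t: 10.15
tcp_pos: [0.6453, 0.0705, 0.1664]
ee_rot: [0.0, 1.0, 0.009, 0.006]
contact_force: [0.5, -0.6, 0.8]
grip_width: 1.002
grasp_force: 0.0
tcp [0.6453 0.0705 0.1664] yaw 1.0 j [-0.07  0.63  1.18  0.    1.31  1.48] F [ 0.5 -0.6  0.8]
shift [-0.0099 -0.2407  0.006 ] turn 0.001 rows 4.8
shift [-0.0112 -0.2408  0.116 ] turn 0.001 rows 5.4
```

```bash
python3 inch.py '[[-0.01,-0.24,0.01,0,1],[-0.01,-0.24,0.01,0,1],[-0.01,-0.24,0.01,0,1],[-0.01,-0.24,0.01,0,1],[-0.01,-0.24,0.01,0,1],[-0.01,-0.24,0.01,0,1],[-0.01,-0.24,0.01,0,1],[-0.01,-0.24,0.01,0,1]]'; python3 go.py .6312 .311 .05 1
python3 - <<'E'
from cell import env
from h import *
ims=[]
for n in("top","scene"):
    d=env.get_image(n);W=cloud(d);P=W.reshape(-1,3)
    q=P[(np.hypot(P[:,0]-.652,P[:,1]-.07)<.04)&(P[:,2]>.034)];print(n,len(q),q.min(0),q.max(0),[np.round(x,4) for x in cv2.minAreaRect(q[:,:2].astype(np.float32))])
    ims.append(d["image"][100:300,230:430])
cv2.imwrite("pics/p2.png",cv2.resize(np.hstack(ims),None,fx=2,fy=2)[:,:,::-1])
E
```

```text
t: 10.95
tcp_pos: [0.6288, 0.3093, 0.1491]
ee_rot: [0.0, 1.0, 0.008, 0.0]
contact_force: [-0.9, -0.4, -1.4]
grip_width: 0.998
grasp_force: 0.0
tcp [0.6288 0.3093 0.1491] yaw 1.0 j [ 0.29  0.78  0.98 -0.    1.39  1.84] F [-0.9 -0.4 -1.4]
shift [ 0.0024 -0.0017  0.0991] turn -0.001 rows 2.0
top 263 [0.61930754 0.0540612  0.03401804] [0.68033892 0.08527158 0.07005779] [array([0.6497, 0.0701]), array([0.0606, 0.03  ]), np.float64(2.7245)]
scene 516 [0.62277638 0.05514049 0.03405503] [0.68476084 0.087491   0.06794985] [array([0.654 , 0.0715]), array([0.0616, 0.0319]), np.float64(2.502)]
```

View pics/p2.png

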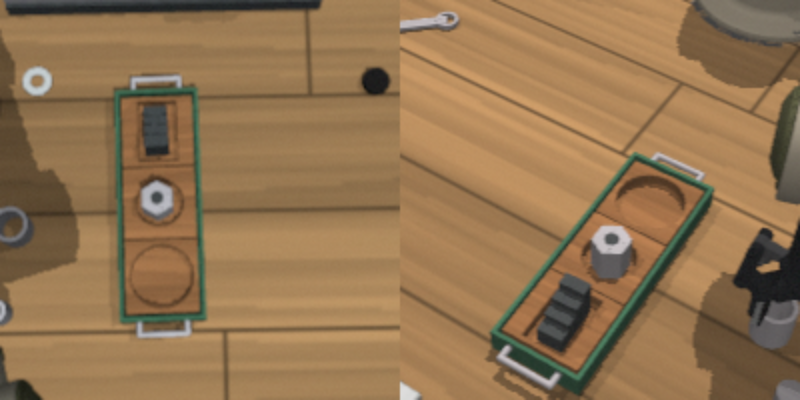

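The step block (left half, 155,128) and the nut (157,198) are both inside their pockets, and the large pocket is free. Now the plug.

```bash
python3 inch.py '[[0.002,-0.002,0.03,0,1],[0.002,-0.002,0.06,0,1],[0.002,-0.002,0.085,0,1],[0.002,-0.002,0.099,0,1],[0.002,-0.002,0.099,0,1],[0.002,-0.002,0.099,0,0],[0.002,-0.002,0.099,0,0],[0.002,-0.002,0.099,0,0],[0.002,-0.002,0.099,0,0],[0.002,-0.002,0.099,0,0]]' 80; python3 inch.py '[[0,0,0,0,0],[0,0,0,0,0],[0,0,0,0,0]]'; python3 go.py .464 .0675 .19 1
```

```text
t: 12.05
tcp_pos: [0.6308, 0.3123, 0.0512]
ee_rot: [-0.0, 1.0, 0.009, 0.001]
contact_force: [0.0, -3.1, 4.5]
grip_width: 0.301
grasp_force: 78.4
t: 12.35
tcp_pos: [0.6309, 0.3122, 0.0511]
ee_rot: [-0.0, 1.0, 0.009, 0.001]
contact_force: [-0.5, -2.7, 6.5]
grip_width: 0.294
grasp_force: 78.4
tcp [0.6309 0.3122 0.0511] yaw 1.0 j [ 0.29  0.87  1.06 -0.    1.21  1.85] F [-0.5 -2.7  6.5]
shift [-0.171   0.2417 -0.1391] turn 0.0 rows 6.5
```

```bash
python3 inch.py '[[0,0,-0.03,0,0],[0,0,-0.08,0,0],[0,0,-0.12,0,0],[-0.171,0.242,-0.139,0,0],[-0.171,0.242,-0.139,0,0],[-0.171,0.242,-0.139,0,0],[-0.171,0.242,-0.139,0,0],[-0.171,0.242,-0.139,0,0],[-0.171,0.242,-0.139,0,0],[-0.171,0.242,-0.139,0,0]]'; python3 inch.py '[[0,0,0,0,0],[0,0,0,0,0]]'; python3 go.py .464 .0675 .066 1
```

```text
t: 13.35
tcp_pos: [0.4611, 0.0645, 0.1889]
ee_rot: [0.0, 1.0, 0.007, -0.001]
contact_force: [0.3, 1.1, -4.5]
grip_width: 0.3
grasp_force: 80.7
t: 13.55
tcp_pos: [0.464, 0.0679, 0.1888]
ee_rot: [-0.0, 1.0, 0.009, -0.0]
contact_force: [0.3, -0.2, -5.3]
grip_width: 0.301
grasp_force: 80.7
tcp [0.464  0.0679 0.1888] yaw 1.0 j [-0.11  0.23  1.72  0.    1.19  1.45] F [ 0.3 -0.2 -5.3]
shift [0.     0.0005 0.1228] turn 0.001 rows 2.5
```

```bash
python3 inch.py '[[0,0,0.04,0,0],[0,0,0.08,0,0],[0,0,0.1,0,0],[0,0,0.113,0,0],[0,0,0.119,0,0],[0,0,0.123,0,0],[0,0,0.123,0,0]]'; python3 inch.py '[[0,0,0,0,0.8],[0,0,0,0,0.8],[0,0,0,0,0.8],[0,0,-0.03,0,1],[0,0,-0.08,0,1],[0,0,-0.12,0,1],[0,0,-0.12,0,1]]'; python3 go.py .628 -.324 .15 90
```

```text
t: 14.25
tcp_pos: [0.464, 0.0677, 0.0661]
ee_rot: [-0.0, 1.0, 0.009, 0.0]
contact_force: [0.2, 0.3, -5.1]
grip_width: 0.296
grasp_force: 80.5
t: 14.95
tcp_pos: [0.4662, 0.0672, 0.1915]
ee_rot: [0.001, 1.0, 0.009, 0.005]
contact_force: [0.2, 0.4, -0.8]
grip_width: 0.998
grasp_force: 0.0
tcp [0.4662 0.0672 0.1915] yaw 1.0 j [-0.11  0.23  1.72  0.    1.18  1.45] F [ 0.2  0.4 -0.8]
shift [0.1543 0.3939 0.0437] turn -1.553 rows 10.4
```

```bash
python3 inch.py '[[0.154,0.394,0.045,-1.3,1],[0.154,0.394,0.045,-1.3,1],[0.154,0.394,0.045,-1.3,1],[0.154,0.394,0.045,-1.3,1],[0.154,0.394,0.045,-1.3,1],[0.154,0.394,0.045,-1.3,1],[0.154,0.394,0.045,-1.3,1],[0.154,0.394,0.045,-1.3,1],[0.154,0.394,0.045,-1.3,1],[0.154,0.394,0.045,-1.3,1]]'; python3 inch.py '[[0,0,0,0,1]]' ; python3 go.py .628 -.324 .024 75
python3 - <<'E'
from cell import env
from h import *
for n in("top","scene"):
    d=env.get_image(n);P=cloud(d).reshape(-1,3)
    q=P[(np.hypot(P[:,0]-.464,P[:,1]-.067)<.035)&(P[:,2]>.086)&(P[:,2]<.105)][:,:2].astype(np.float32);print(n,len(q),cv2.minEnclosingCircle(q))
E
```

```text
t: 15.95
tcp_pos: [0.6244, -0.3276, 0.1382]
ee_rot: [-0.001, 0.791, 0.612, -0.0]
contact_force: [-0.6, 0.3, 0.2]
grip_width: 1.003
grasp_force: 0.0
t: 16.05
tcp_pos: [0.6245, -0.324, 0.1399]
ee_rot: [-0.001, 0.791, 0.611, -0.0]
contact_force: [-0.3, 0.6, -0.6]
grip_width: 0.998
grasp_force: 0.0
tcp [ 0.6245 -0.324   0.1399] yaw 75.4 j [-0.64  0.79  0.98  0.    1.38 -0.39] F [-0.3  0.6 -0.6]
shift [0.0008 0.0036 0.1159] turn 0.007 rows 2.3
top 0 ((0.0, 0.0), 0.0)
scene 116 ((0.4657246768474579, 0.06675253808498383), 0.01550804078578949)
```

```bash
python3 inch.py '[[0.001,0.003,0.03,0,1],[0.001,0.003,0.07,0,1],[0.001,0.003,0.1,0,1],[0.001,0.003,0.115,0,1],[0.001,0.003,0.115,0,1],[0.001,0.003,0.115,0,0],[0.001,0.003,0.115,0,0],[0.001,0.003,0.115,0,0],[0.001,0.003,0.115,0,0],[0.001,0.003,0.115,0,0]]' 50; python3 inch.py '[[0,0,0,0,0],[0,0,0,0,0],[0,0,0,0,0]]'; python3 go.py .4642 .0675 .16 75
```

```text
t: 17.15
tcp_pos: [0.6288, -0.3241, 0.0286]
ee_rot: [0.002, 0.791, 0.612, 0.001]
contact_force: [-0.6, 1.0, 5.4]
grip_width: 0.551
grasp_force: 51.9
t: 17.45
tcp_pos: [0.6288, -0.3242, 0.0286]
ee_rot: [0.002, 0.791, 0.612, 0.001]
contact_force: [-1.0, 1.7, 6.3]
grip_width: 0.551
grasp_force: 51.9
tcp [ 0.6288 -0.3242  0.0286] yaw 75.5 j [-0.64  0.9   1.06  0.    1.17 -0.39] F [-1.   1.7  6.3]
shift [ 0.3378 -0.257  -0.1327] turn 0.009 rows 8.9
```

```bash
python3 inch.py '[[0,0,-0.03,0,0],[0,0,-0.08,0,0],[0.01,-0.01,-0.125,0,0],[0.05,-0.04,-0.14,0,0],[0.08,-0.06,-0.14,0,0],[0.12,-0.09,-0.14,0,0],[0.16,-0.12,-0.14,0,0],[0.2,-0.15,-0.14,0,0],[0.24,-0.18,-0.14,0,0],[0.28,-0.21,-0.14,0,0]]'; python3 inch.py '[[0.03,-0.025,0,0,0],[0.05,-0.04,0,0,0],[0.058,-0.047,0,0,0],[0.058,-0.047,0,0,0],[0.058,-0.047,0,0,0]]'; python3 go.py .4642 .0675 .056 75
python3 - <<'E'
from cell import env
from h import *
d=env.get_image("scene");cv2.imwrite("pics/s3.png",cv2.resize(d["image"][60:300,240:500],None,fx=2.4,fy=2.4)[:,:,::-1])
E
```

```text
t: 18.45
tcp_pos: [0.4937, 0.0017, 0.1668]
ee_rot: [0.0, 0.791, 0.612, 0.0]
contact_force: [0.7, -0.1, -1.4]
grip_width: 0.549
grasp_force: 52.3
t: 18.95
tcp_pos: [0.4643, 0.0671, 0.1664]
ee_rot: [0.0, 0.791, 0.612, 0.0]
contact_force: [0.3, 0.1, -1.5]
grip_width: 0.55
grasp_force: 52.3
tcp [0.4643 0.0671 0.1664] yaw 75.5 j [-0.11  0.26  1.75 -0.    1.13  0.15] F [ 0.3  0.1 -1.5]
shift [ 0.0003 -0.0003  0.1104] turn 0.008 rows 2.2
```

View pics/s3.png

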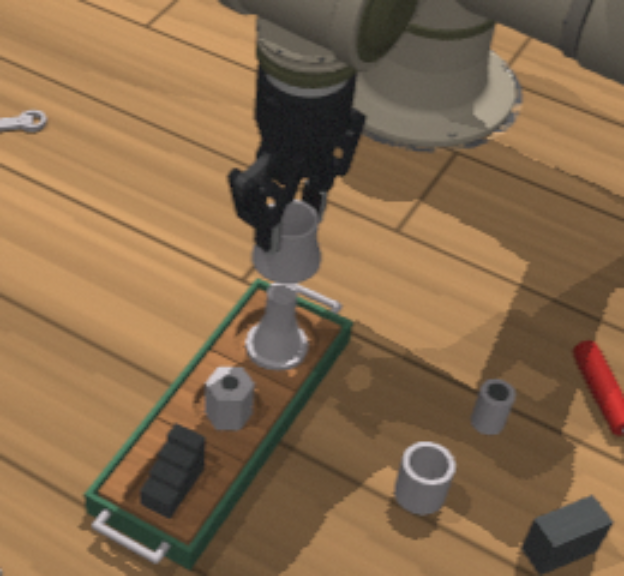

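The sleeve is held upright at (288,240), directly above the plug stub at (282,300). I'll lower it gently while watching the force.

```bash
python3 inch.py '[[0,0,0.03,0,0],[0,0,0.06,0,0],[0,0,0.075,0,0],[0,0,0.085,0,0],[0,0,0.095,0,0],[0,0,0.1,0,0]]'; python3 inch.py '[[0,0,0.004,0,0],[0,0,0.008,0,0],[0,0,0.012,0,0],[0,0,0.013,0,0]]'; python3 go.py .4642 .0675 .052 75
```

```text
t: 19.6
tcp_pos: [0.464, 0.0675, 0.0657]
ee_rot: [0.0, 0.791, 0.612, -0.0]
contact_force: [0.3, 0.5, -1.4]
grip_width: 0.554
grasp_force: 52.3
t: 20.0
tcp_pos: [0.4637, 0.068, 0.0529]
ee_rot: [-0.0, 0.791, 0.612, -0.0]
contact_force: [0.1, -0.5, -1.5]
grip_width: 0.548
grasp_force: 52.3
tcp [0.4637 0.068  0.0529] yaw 75.5 j [-0.11  0.43  1.87  0.    0.85  0.15] F [ 0.1 -0.5 -1.5]
shift [-0.0003  0.0006  0.0009] turn 0.009 rows 0.1
```

```bash
python3 inch.py '[[0,0,0,0,0.75],[0,0,0,0,0.75],[0,0,0,0,0.75],[0,0,0,0,0.75],[0,0,-0.03,0,0.75],[0,0,-0.07,0,0.75],[0,0,-0.12,0,0.75],[-0.05,0.05,-0.14,0,0.75],[-0.1,0.1,-0.14,0,1],[-0.13,0.13,-0.14,0,1]]'; python3 inch.py '[[-0.06,0.06,0,0,1],[-0.1,0.1,0,0,1],[-0.1,0.1,0,0,1],[-0.1,0.1,0,0,1]]'
python3 - <<'E'
from cell import env
from h import *
ims=[]
for n in("top","scene"):
    d=env.get_image(n);P=cloud(d).reshape(-1,3)
    for nm,c,lo in(("stub",(.464,.0675),.085),("sleeve",(.464,.0675),.062),("nut",(.558,.069),.05),("step",(.652,.07),.034)):
        q=P[(np.hypot(*(P[:,:2]-c).T)<.04)&(P[:,2]>lo)&(P[:,2]<(.08 if nm=="sleeve" else .12))]
        if len(q):print(n,nm,len(q),np.round(cv2.minEnclosingCircle(q[:,:2].astype(np.float32))[0],4),np.percentile(q[:,2],[50,95]).round(4))
    ims.append(d["image"][100:300,170:370] if n=="top" else d["image"][150:350,250:450])
cv2.imwrite("pics/p4.png",cv2.resize(np.hstack(ims),None,fx=2,fy=2)[:,:,::-1])
E
```

```text
t: 21.0
tcp_pos: [0.5398, -0.0611, 0.1931]
ee_rot: [0.001, 0.79, 0.613, 0.001]
contact_force: [-0.8, 0.7, -0.3]
grip_width: 0.999
grasp_force: 0.0
t: 21.4
tcp_pos: [0.6115, -0.1857, 0.1905]
ee_rot: [0.0, 0.792, 0.611, -0.0]
contact_force: [-0.2, 1.0, -0.6]
grip_width: 1.002
grasp_force: 0.0
top stub 112 [0.463  0.0664] [0.0935 0.0962]
top sleeve 119 [0.4615 0.0669] [0.0707 0.0748]
top nut 213 [0.556  0.0686] [0.0593 0.0629]
top step 266 [0.6499 0.0698] [0.0523 0.0655]
scene stub 120 [0.4664 0.0673] [0.0935 0.0958]
scene sleeve 199 [0.4666 0.0681] [0.0701 0.076 ]
scene nut 264 [0.5592 0.0698] [0.0591 0.062 ]
scene step 514 [0.6536 0.0713] [0.0479 0.0645]
```

View pics/p4.png

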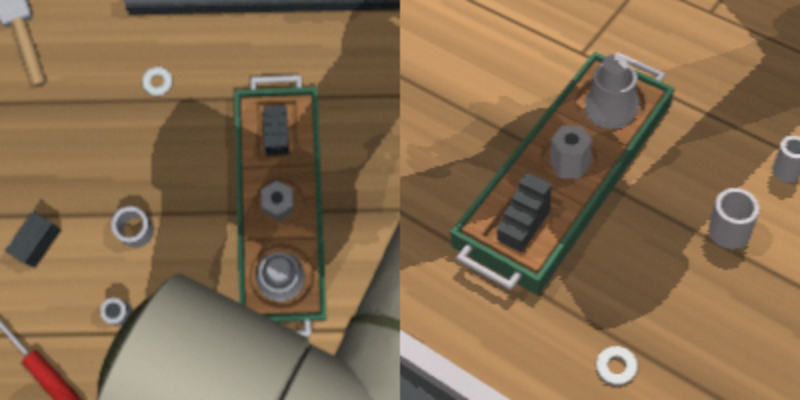

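The sleeve sits over the plug at (280,277), with its rim at 0.071 (expected 0.072) and the stub top at 0.094. The nut's top is at 0.060, the step block is in its slot, and the decoys haven't moved. Everything is home, so I'm handing in.

```bash
python3 -c "
from cell import env
print(env.hand_in())"
```

```text
the job is handed in; nothing more can be done
None
```

The kit is packed in the caddy (plug with sleeve seated over it, nut and step block each in its pocket, the three look-alikes left standing), and I handed the job in at about 21.5 s; the final depth check matched the expected heights, but no verdict came back.

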